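# Pin the hold-down bar over the leather square

## Robot

A 6-joint arm with a two-finger parallel gripper is mounted at the origin on the work surface. World frame = base frame: x ahead of the robot, y to its left, z up, the work surface at z = 0. Lengths are in m, angles in rad, forces in N, time in s.
With the tool pointing down it reaches from about 0.35 to 0.775 m from the base axis. Payload 5.5 kg.
Tool frame: the origin (TCP) lies on the centre line of the jaws, within the pads' length; the fingertips stand 11 mm ahead of it and the grasp point (between the pads) lies 8 mm behind it (env.tip_extent is the distance from the TCP to the fingertips, in m); z points along the fingers, y is the line along which they close (so a half turn about z gives the same grasp; the last joint's range is limited). The gripper opens to 85 mm and grips with 20 to 120 N. Pads are 22 mm wide; open, the fingers measure 114 mm over their backs; the gripper's body (76 mm by 85 mm) begins 54 mm behind the grasp point. The pads swing forward as they close: fully open they stand 13 mm farther back than shut.
Start: joints at [1.206, 0.313, 0.046, 1.304, 0, 1.431], TCP at [0.128, 0.561, 0.242] pointing down, gripper open.
Joint ranges: [-2.76, 2.76], [-0.86, 1.69], [-1.03, 1.26], [-2.2, 2.34], [-1.47, 1.5], [-3.14, 3.14]. Speed limits (rad/s): [2.57, 2.57, 3.14, 3.14, 3.14, 3.14].

## Interface

Orientations are given as a unit quaternion [w, x, y, z].
In Python, from workcell import env gives the robot as it stands.
- The arm moves only by the shell command python3 -m jog 'ROWS' [FORCE]. ROWS is JSON, a list of rows, each a list of 5 numbers: the gripper's target within -1 to 1 (shut at 1, half-way at 0, fully open at -1), then the shift along the tool's x, y, z in m, then the turn about the tool's z in degrees. In form: [[fingers, tx, ty, tz, turn], ...]. A call has 1 to 5 rows; each row shifts and turns the commanded pose from where the row before left it, along the tool's axes as they then stand; what a row does not reach is not made up. A row lasts 1/12 s, in which the tool goes at most 41.7 mm and 7.16 degrees, less where a joint would pass 70% of its speed; a pose out of reach is approached as far as the arm can. A call is refused whole if a number of a shift passes 0.0417 or a number of a turn 7.16, either way. A call with a gripper value outside its range is refused whole. The fingers move at their own pace and stop on an object; FORCE is the grip in N (left out, the last holds). Time passes only in rows, so rows that do not move let the fingers close. It gives the time, the measured TCP pose, the force, the opening and the grip force at its end, in the units of the state.
- env.get_state(): the state, without advancing time (a new reading comes with each control period).
- env.read_camera(name): name is "scene" or "side" or "wrist"; returns a dict with "img" (400x640x3 uint8, red, green, blue), "fov_y" (degrees; the focal length in pixels is half the picture's height over the tangent of half this angle, whatever the lens; pixels are square), "cx", "cy" (the principal point, pixels), "T" (4x4, takes a point from camera to world coordinates). Camera axes: x right, y up, looking along -z (the intrinsics and any distortion apply to the point x, -y, -z); pixel columns grow to the right and rows downward; lengths in m; the calibration is good to about 2 mm. A picture is of the moment at which its call begins. There is no depth.
- env.hand_in(): hands the job in; it is judged then, once.
The state is a dict: "clock": time; "joint_pos": joint angles; "qvel": joint speeds; "tau": joint torques, N m; "tcp_pos": TCP position; "orientation": TCP orientation; "wrist_force": force on the tool from outside, world axes, zero at the start; "ft_torque": the same for the moment, N m; "finger_gap": finger opening in m; "grip_force": force on a finger pad.
Only numpy, scipy, OpenCV 4.12 (cv2) and the standard library are available. Lean on these libraries where they do the work, as an engineer would, in place of code of your own. Each camera call takes 0.05 s, during which the arm holds its last target. There are 200 camera calls.

## Task

Lock the blue hold-down bar over the leather square on the granite slab: swing the bar shut against its stop, so that its eye lies over the hole of the steel eye block, and thread the red-handled lock pin down through both until its collar rests on the bar, and let go.

Things in the scene. Friction and masses are not known exactly. Their poses are not given: they have to be found in the camera images.
- pin_mid (a point): Lock pin, upright in a hole of the 52 mm high wooden tool block (holes 75 mm apart; the other two tools have metal and pale wood grips). Point: middle of its red grip, 20 mm across, 46 high; z up the pin. Collar, 44 mm across, 4 thick: underside 27 mm below the point. Shank, 14 mm across, 42 long, last 12 mm tapered to a 6 mm nose, whose end is 69 mm below the point. 0.12 kg.
- eye (a point): Centre of the mouth of the vertical hole (26 mm across, 40 deep) in the top of the steel eye block, 52 x 52 x 40 mm, fixed on the slab. z up; y points to the bar's vertical hinge axis, 220 mm away; x to the stop's side. The shut bar lies along y, its underside 2 mm and its top 12 mm above this point. Pin fully home: middle of its red grip 39 mm above this point.
- bar_knob (a point): Black round post, 18 mm across, 46 mm high, upright on the blue bar; point: its middle, on its axis, 145 mm from the hinge axis, 75 mm from the centre of the bar's 26 mm eye. Pinch it and lead it round in an arc; about 1 N moves it and the bar stays where left. With the bar shut the point is at x 0, y 75, z 35 mm in the axes of eye.
- bar (a joint): Angle (rad) of the blue hold-down bar about its vertical hinge: 0 is shut against the stop, its eye centred over the block's hole; it grows as the bar swings away from the stop, towards -x of eye.
Things that resemble listed ones, but are neither listed nor needed, are in the scene too. What is shaped like the part that bears pin_mid but orange or purple is not meant.

How it is judged:
By the outcome, as a careful person would: the job done as asked, in the order asked, and still so for the second after the job is handed in, with the robot touching nothing.
It also fails if it takes over 48 s, if anything falls off the work surface, if the arm or the gripper's body presses on something with over 40 N, if the wrist force passes 120 N, or if a joint passes its speed limit or range.

## Working session

There is one attempt and no reset: what is moved stays moved. The work goes in short steps, Python scripts to look and compute and a shell command to move; the robot and the scene stay as the last step left them, time stands still between calls to the robot, and variables do not carry over. Pictures are saved under pics/ and viewed, at most 10 in all, crops included, and the job is handed in when it is done.

```bash
ls; mkdir -p pics
cat > h.py <<'E'
import numpy as np,cv2
from workcell import env
def cam(n):
    c=env.read_camera(n);c['f']=200/np.tan(np.radians(c['fov_y']/2));return c
def ray(c,u,v):
    d=np.array([(u-c['cx'])/c['f'],-(v-c['cy'])/c['f'],-1.]);return c['T'][:3,3],c['T'][:3,:3]@d
def onz(c,u,v,z):
    o,d=ray(c,u,v);return o+d*(z-o[2])/d[2]
def tri(c1,p1,c2,p2):
    (o1,d1),(o2,d2)=ray(c1,*p1),ray(c2,*p2)
    s=np.linalg.lstsq(np.stack([d1,-d2],1),o2-o1,rcond=None)[0]
    a,b=o1+s[0]*d1,o2+s[1]*d2;return (a+b)/2,np.linalg.norm(a-b)
def proj(c,p):
    q=c['T'][:3,:3].T@(np.asarray(p)-c['T'][:3,3]);return c['cx']-c['f']*q[0]/q[2],c['cy']+c['f']*q[1]/q[2]
def save(c,n): cv2.imwrite(f'pics/{n}.png',c['img'][:,:,::-1])
E
python3 - <<'E'
from h import *
c=[cam(n) for n in('scene','side','wrist')]
print(c[0].keys())
for k in c: print(k['f'],k['cx'],k['cy'],k['T'].round(3).tolist(), {a:b for a,b in k.items() if a not in('img','T')})
im=np.vstack([c[0]['img'],c[1]['img']]);
save(c[0],'a');save(c[1],'b');save(c[2],'c')
E
```

```text
pics
dict_keys(['img', 'fov_y', 'cx', 'cy', 'T', 'f'])
448.8522150682098 312.71085273337434 200.95663662439395 [[0.895, -0.277, 0.351, 0.94], [0.447, 0.586, -0.676, -0.674], [-0.019, 0.761, 0.648, 0.779], [0.0, 0.0, 0.0, 1.0]] {'fov_y': 48.033684887485194, 'cx': 312.71085273337434, 'cy': 200.95663662439395, 'f': np.float64(448.8522150682098)}
498.8902759109392 314.9704739958435 195.39310230542827 [[0.915, 0.312, -0.256, 0.356], [-0.403, 0.675, -0.618, -0.496], [-0.02, 0.669, 0.743, 0.759], [0.0, 0.0, 0.0, 1.0]] {'fov_y': 43.69068708438062, 'cx': 314.9704739958435, 'cy': 195.39310230542827, 'f': np.float64(498.8902759109392)}
279.0353164582298 319.8427237235321 200.41499443988647 [[0.223, -0.938, -0.266, 0.06], [0.975, 0.215, 0.062, 0.575], [-0.001, -0.273, 0.962, 0.372], [0.0, 0.0, 0.0, 1.0]] {'fov_y': 71.26251311711326, 'cx': 319.8427237235321, 'cy': 200.41499443988647, 'f': np.float64(279.0353164582298)}
```

View pics/a.png

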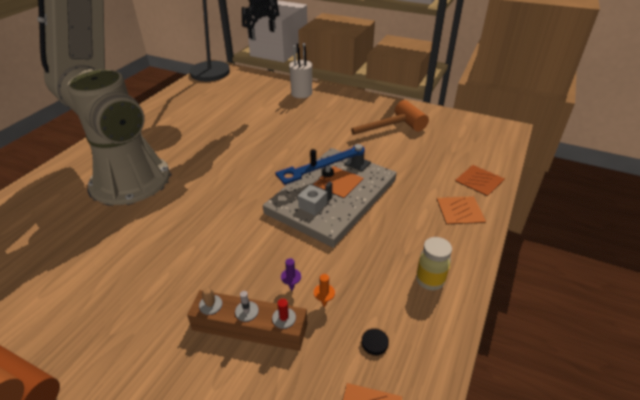

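View pics/b.png

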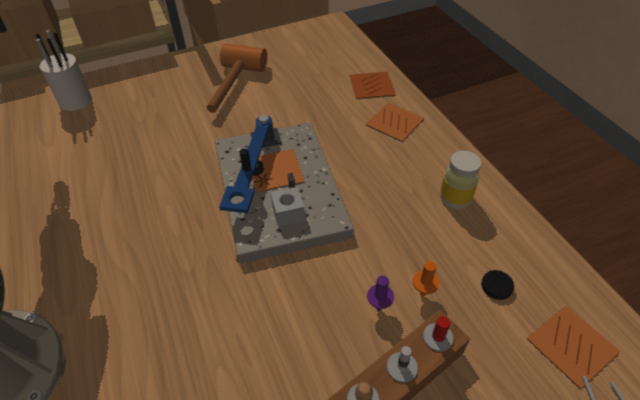

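Scene: the pin candidates are red at (283,310), orange at (324,288) and purple at (290,272). The red one, standing in the wooden block, fits. The bar is blue, its knob is at (313,157), and the eye block is at (313,197). In the side view these are red (441,328), knob (245,158) and block (288,200). I'll confirm in an enlarged crop.

Run:
```python
from h import *
a=cv2.imread('pics/a.png');b=cv2.imread('pics/b.png')
r=lambda i,x,y,w,h:cv2.resize(i[y:y+h,x:x+w],(400,300),interpolation=cv2.INTER_CUBIC)
cv2.imwrite('pics/d.png',np.vstack([np.hstack([r(a,265,140,120,90),r(b,205,110,160,120)]),np.hstack([r(a,240,255,100,75),r(b,390,290,100,75)])]))
C=[cam('scene'),cam('side')]
for k in C:
    h=cv2.cvtColor(k['img'],cv2.COLOR_RGB2HSV)
    for nm,m in(('red',((h[...,0]<4)|(h[...,0]>174))&(h[...,1]>190)&(h[...,2]>90)),('blue',(h[...,0]>100)&(h[...,0]<122)&(h[...,1]>140)&(h[...,2]>50))):
        n,l,s,ce=cv2.connectedComponentsWithStats(m.astype(np.uint8))
        for i in range(1,n):
            if s[i,4]>20: print(nm,s[i],ce[i].round(1))
```

```text
red [278 299   9  21 115] [282.3 307. ]
blue [277 149  86  34 490] [316.8 165. ]
red [436 316  14  12 115] [442.8 322. ]
blue [248 119  23  53 466] [257.1 142.5]
blue [221 169  32  42 645] [238.4 193.1]
```

View pics/d.png

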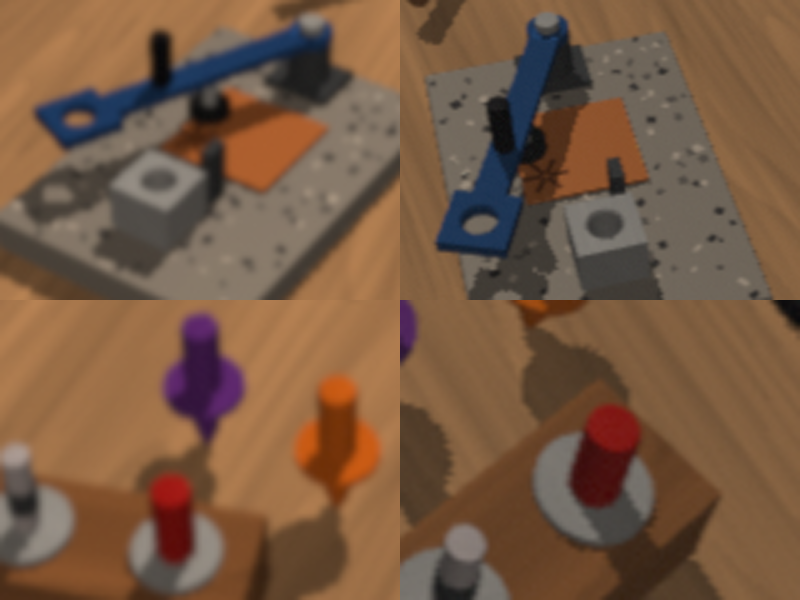

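The crop confirms the lock pin: red grip on a grey collar, at the end of the wooden block. The bar stands open, with its eye on the far side from the dark stop post.

Run:
```python
from h import *
a,b=cam('scene'),cam('side')
P={k:tri(a,p,b,q) for k,p,q in(('hole',(312.4,194),(287,200)),('knob',(313.3,158.3),(245.8,160.8)),('hinge',(358.6,146.6),(263.8,118.8)),('bareye',(288.4,175.1),(237,198)),('pin',(283.5,309.5),(440.8,331)),
('cgrip',(240+.25*18,255+.25*157),(390+.25*65,290+.25*245)))}
for k,v in P.items(): print(k,v[0].round(4),round(v[1],4))
h=P['hinge'][0];
for k in('hole','knob','bareye'): d=(P[k][0]-h)[:2];print(k,np.hypot(*d),np.degrees(np.arctan2(d[1],d[0])))
s=env.get_state();print({k:np.round(v,4) for k,v in s.items()})
```

```text
hole [0.5423 0.0896 0.069 ] 0.0013
knob [0.4983 0.1846 0.1038] 0.0008
hinge [0.5767 0.3063 0.0884] 0.0018
bareye [0.4575 0.1221 0.0796] 0.001
pin [ 0.6509 -0.2506  0.0791] 0.0042
cgrip [ 0.5794 -0.2672  0.1055] 0.002
hole 0.2194385257460351 -99.03412963694375
knob 0.14479149499576693 -122.78672969172567
bareye 0.21948016283787872 -122.89800434672149
{'clock': np.float64(0.35), 'joint_pos': array([1.2064, 0.3134, 0.0458, 1.3036, 0.    , 1.4312]), 'qvel': array([-0.0013, -0.0015,  0.0037,  0.0009,  0.0018,  0.0004]), 'tau': array([-1.00000e-04, -4.79909e+01,  2.98338e+01,  7.20000e-03,
       -1.00000e-04,  0.00000e+00]), 'tcp_pos': array([0.1281, 0.5604, 0.2421]), 'orientation': array([-1.000e-04,  1.121e-01,  9.937e-01, -2.000e-04]), 'wrist_force': array([-0.1433,  1.1059, -1.3212]), 'ft_torque': array([-0.0281,  0.0405, -0.0399]), 'grip_force': np.float64(0.0), 'finger_gap': np.float64(0.0853)}
```

View pics/c.png

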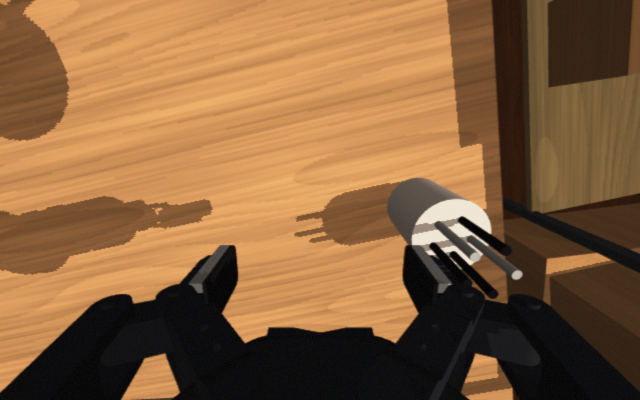

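```bash
python3 -m jog '[[-1,-0.034,-0.022,0,0],[-1,-0.034,-0.022,0,0],[-1,-0.034,-0.022,0,0],[-1,-0.034,-0.022,0,0],[-1,-0.034,-0.022,0,0]]' 60
python3 -m jog '[[-1,-0.034,-0.022,0,0],[-1,-0.034,-0.022,0,0],[-1,-0.034,-0.022,0,0],[-1,-0.034,-0.022,0,0],[-1,-0.034,-0.022,0,0]]'
python3 -m jog '[[-1,0,0,0,-7],[-1,0,0,0,-7],[-1,0,0,0,-7],[-1,0,0,0,-7],[-1,0,0,0,-7]]'
python3 -m jog '[[-1,0,0,0,-7],[-1,0,0,0,-7],[-1,0,0,0,-7],[-1,0,0,0,-7],[-1,0,0,0,-7]]'
cat >> h.py <<'E'
def dev(target,yaw=None):
    s=env.get_state();w,x,y,z=s['orientation']
    R=cv2.Rodrigues(np.array([x,y,z])*2*np.arctan2(np.linalg.norm([x,y,z]),w)/np.linalg.norm([x,y,z]))[0]
    ty=np.degrees(np.arctan2(R[1,1],R[0,1]))
    print('tool y deg',ty.round(1),'tz',R[:,2].round(3),'tcp',s['tcp_pos'].round(4),'shift mm',(1000*R.T@(np.array(target)-s['tcp_pos'])).round(1),'F',s['wrist_force'].round(1),'gap',s['finger_gap'].round(4),'t',s['clock'])
    if yaw is not None: print('turn',-((yaw-ty+90)%180-90))
E
python3 -c "
from h import *
dev([.4983,.1846,.104],147)
print(tri(cam('scene'),(328.6,183.5),cam('side'),(290.2,174)))"
```

```text
clock: 0.77
tcp_pos: [0.2702, 0.4141, 0.2424]
orientation: [0.0, 0.112, 0.994, 0.0]
wrist_force: [1.0, 0.4, -0.1]
finger_gap: 0.0851
grip_force: 0.0
clock: 1.18
tcp_pos: [0.4117, 0.2687, 0.2426]
orientation: [0.0, 0.112, 0.994, 0.0]
wrist_force: [0.1, 0.6, 0.3]
finger_gap: 0.0857
grip_force: 0.0
clock: 1.6
tcp_pos: [0.4108, 0.27, 0.2423]
orientation: [0.0, -0.194, 0.981, 0.0]
wrist_force: [0.5, 0.5, -0.3]
finger_gap: 0.0852
grip_force: 0.0
clock: 2.02
tcp_pos: [0.4106, 0.2703, 0.2423]
orientation: [0.0, -0.481, 0.877, 0.0]
wrist_force: [0.3, 0.1, 0.6]
finger_gap: 0.0856
grip_force: 0.0Traceback (most recent call last):
  File "<string>", line 3, in <module>
    dev([.4983,.1846,.104],147)
    ~~~^^^^^^^^^^^^^^^^^^^^^^^^
  File "h.py", line 20, in dev
    print('tool y deg',ty.round(1),'tz',R[:,2].round(3),'tcp',s['tcp_pos'].round(4),'shift mm',(1000*R.T@(np.array(target)-s['tcp_pos'])).round(1),'F',s['wrist_force'].round(1),'gap',s['finger_gap'].round(4),'t',s['clock'])
                                                                                                                                                                                       ^^^^^^^^^^^^^^^^^^^^^
AttributeError: 'float' object has no attribute 'round'
```

```bash
sed -i "s/s\['finger_gap'\].round(4)/round(s['finger_gap'],4)/" h.py
python3 -c "
from h import *
dev([.4983,.1846,.106],147)
print(tri(cam('scene'),(328.6,183.5),cam('side'),(290.2,174)))"
```

```text
tool y deg 147.5 tz [ 0.  0. -1.] tcp [0.4106 0.2703 0.2423] shift mm [  25.1 -120.   136.3] F [0.3 0.1 0.6] gap 0.0856 t 2.0167
turn 0.46303339508736485
(array([0.56747012, 0.13363928, 0.0822476 ]), np.float64(0.003997903476182516))
```

```bash
python3 -m jog '[[-1,0.008,-0.04,0,0],[-1,0.008,-0.04,0,0],[-1,0.009,-0.04,0,0],[-1,0,0,0.04,0],[-1,0,0,0.02,0]]'
python3 -c "
from h import *
dev([.4983,.1846,.106],147)
c=cam('wrist');save(c,'e');print(proj(c,[.4983,.1846,.127]),proj(c,[.5423,.0896,.069]))"
```

```text
clock: 2.53
tcp_pos: [0.4996, 0.1822, 0.1805]
orientation: [0.0, -0.475, 0.88, -0.0]
wrist_force: [-0.9, 0.5, -1.4]
finger_gap: 0.0853
grip_force: 0.0
tool y deg 146.7 tz [ 0.001  0.    -1.   ] tcp [0.4996 0.1822 0.1805] shift mm [-1.2  2.5 74.5] F [-0.9  0.5 -1.4] gap 0.0853 t 2.5333
turn -0.3437084619401958
(np.float64(322.64623416771866), np.float64(225.92219164428317)) (np.float64(217.60743035351624), np.float64(140.50034759779987))
```

View pics/e.png

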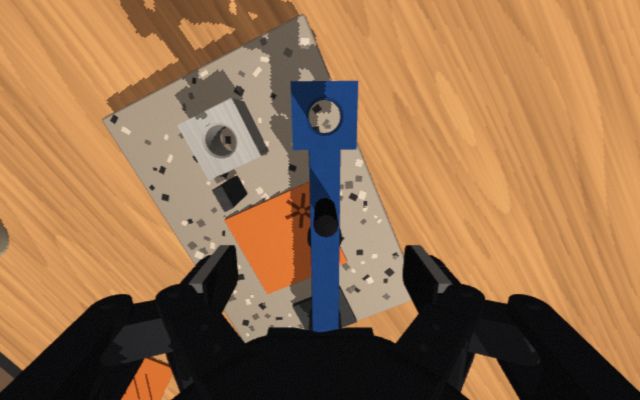

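Knob at (326,226) and hole at (221,140), both within 4 px of my predictions. Descending and pinching.

```bash
python3 -m jog '[[-1,-0.001,0.002,0.04,0],[-1,0,0,0.035,0],[0.3,0,0,0,0],[1,0,0,0,0],[1,0,0,0,0]]' 40
python3 -m jog '[[1,0,0,0,0],[1,0,0,0,0],[1,0,0,0,0],[1,0,0,0,0]]'
python3 -c "
from h import *
dev([.4983,.1846,.104],147)
for th in range(0,25,4):
  h=np.array([.5767,.3063]);r=np.radians(-122.8+th);print(th,(h+.145*np.array([np.cos(r),np.sin(r)])).round(4))"
```

```text
clock: 3.0
tcp_pos: [0.4977, 0.1866, 0.1093]
orientation: [0.001, -0.478, 0.878, -0.0]
wrist_force: [0.8, -0.2, 0.6]
finger_gap: 0.0519
grip_force: 0.0
clock: 3.33
tcp_pos: [0.4982, 0.1865, 0.1096]
orientation: [0.002, -0.478, 0.878, -0.001]
wrist_force: [-1.1, 0.2, 6.4]
finger_gap: 0.0167
grip_force: 38.8
tool y deg 147.1 tz [ 0.004  0.001 -1.   ] tcp [0.4982 0.1865 0.1096] shift mm [ 1.6 -1.1  5.6] F [-1.1  0.2  6.4] gap 0.0167 t 3.3333
turn 0.11294208308493126
0 [0.4982 0.1844]
4 [0.5068 0.1792]
8 [0.5159 0.1747]
12 [0.5252 0.1708]
16 [0.5348 0.1675]
20 [0.5446 0.1649]
24 [0.5545 0.163 ]
```

```bash
python3 -m jog '[[1,-0.0004,-0.01,0,-4],[1,-0.0004,-0.01,0,-4],[1,-0.0004,-0.01,0,-4],[1,-0.0004,-0.01,0,-4],[1,-0.0004,-0.01,0,-4]]'
python3 -m jog '[[1,-0.0001,-0.005,0,-2],[1,-0.0001,-0.004,0,-1.5],[1,0,0,0,0],[1,0,0,0,0]]'
python3 -c "
from h import *
dev([.554,.163,.104],171)
"
```

```text
clock: 3.75
tcp_pos: [0.5443, 0.1673, 0.1096]
orientation: [0.002, -0.625, 0.781, -0.001]
wrist_force: [-1.0, 1.4, 5.9]
finger_gap: 0.0168
grip_force: 39.2
clock: 4.08
tcp_pos: [0.5534, 0.1656, 0.1096]
orientation: [0.002, -0.647, 0.763, -0.001]
wrist_force: [1.2, -0.2, 4.5]
finger_gap: 0.0163
grip_force: 39.6
tool y deg 170.6 tz [ 0.004  0.001 -1.   ] tcp [0.5534 0.1656 0.1096] shift mm [ 2.4 -1.   5.6] F [ 1.2 -0.2  4.5] gap 0.0163 t 4.0833
turn -0.39015433410679634
```

```bash
for i in 1; do python3 -m jog '[[1,0,-0.0015,0,-0.6],[1,0,0,0,0]]'
python3 -m jog '[[1,0,-0.0015,0,-0.6],[1,0,0,0,0]]'; done; python3 -c "
from h import *
dev([.554,.163,.104],171)
c=cam('side');save(c,'f')
i=cv2.imread('pics/f.png')[100:250,200:400];cv2.imwrite('pics/f.png',cv2.resize(i,(800,600),interpolation=3))"
```

```text
clock: 4.25
tcp_pos: [0.5536, 0.1655, 0.1096]
orientation: [0.001, -0.651, 0.759, -0.0]
wrist_force: [-2.9, 1.3, 7.9]
finger_gap: 0.0166
grip_force: 39.8
clock: 4.42
tcp_pos: [0.5537, 0.1655, 0.1096]
orientation: [0.0, -0.655, 0.756, 0.001]
wrist_force: [-5.8, 1.4, 9.6]
finger_gap: 0.0168
grip_force: 40.1
tool y deg 171.8 tz [-0.     0.002 -1.   ] tcp [0.5537 0.1655 0.1096] shift mm [ 2.5 -0.7  5.6] F [-5.8  1.4  9.6] gap 0.0168 t 4.4167
turn 0.837112042794729
```

View pics/f.png

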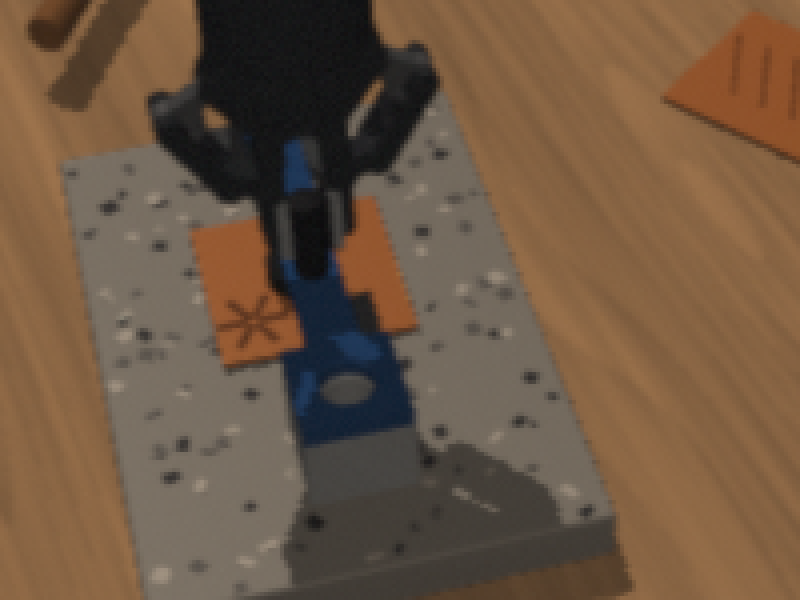

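The bar has stopped moving while the force rises, and its eye shows the block face with the hole beneath at (347,388) in the crop. It's shut. Release, rise and go to the pin.

```bash
python3 -m jog '[[-1,0,0,0,0],[-1,0,0,0,0],[-1,0,0,0,0],[-1,0,0,0,0],[-1,0,0,0,0]]'
python3 -m jog '[[-1,0,0,-0.03,0],[-1,0,0,-0.04,0],[-1,0,0,-0.03,0],[-1,0,0,0,7],[-1,0,0,0,7]]'
python3 -m jog '[[-1,0,0,0,7],[-1,0,0,0,7],[-1,0,0,0,7],[-1,0,0,0,7],[-1,0,0,0,7]]'
python3 -m jog '[[-1,0,0,0,7],[-1,0,0,0,7],[-1,0,0,0,6],[-1,0,0,0,0]]'
python3 -c "
from h import *
dev([.651,-.2506,.15],103)
"
```

```text
clock: 4.88
tcp_pos: [0.5546, 0.1648, 0.1073]
orientation: [0.0, -0.655, 0.756, -0.0]
wrist_force: [0.0, -0.2, -0.3]
finger_gap: 0.0763
grip_force: 0.0
clock: 5.3
tcp_pos: [0.5562, 0.165, 0.2101]
orientation: [0.002, -0.555, 0.832, -0.001]
wrist_force: [0.1, -0.3, -0.6]
finger_gap: 0.0852
grip_force: 0.0
clock: 5.72
tcp_pos: [0.5545, 0.1647, 0.2071]
orientation: [-0.0, -0.28, 0.96, 0.0]
wrist_force: [0.3, 0.5, -0.1]
finger_gap: 0.0851
grip_force: 0.0
clock: 6.05
tcp_pos: [0.5545, 0.1647, 0.2071]
orientation: [-0.0, -0.11, 0.994, -0.0]
wrist_force: [0.3, -0.1, 0.4]
finger_gap: 0.0856
grip_force: 0.0
tool y deg 102.7 tz [-0. -0. -1.] tcp [0.5545 0.1647 0.2071] shift mm [  -3.1 -426.4   57.1] F [ 0.3 -0.1  0.4] gap 0.0856 t 6.05
turn -0.33454955360254246
```

```bash
python3 -m jog '[[-1,0,-0.04,0,0],[-1,0,-0.041,0,0],[-1,0,-0.041,0,0],[-1,0,-0.041,0,0],[-1,0,-0.041,0,0]]'
python3 -m jog '[[-1,0,-0.041,0,0],[-1,0,-0.041,0,0],[-1,0,-0.041,0,0],[-1,0,-0.041,0,0],[-1,0,-0.041,0,0]]'
python3 -m jog '[[-1,-0.003,-0.017,0.02,0],[-1,0,0,0,0],[-1,0,0,0,0]]'
python3 -c "
from h import *
dev([.651,-.2506,.15],103)
c=cam('wrist');save(c,'g');print(proj(c,[.651,-.2506,.102]))
h=cv2.cvtColor(c['img'],cv2.COLOR_RGB2HSV);m=((h[...,0]<4)|(h[...,0]>174))&(h[...,1]>190)&(h[...,2]>90)
n,l,s,ce=cv2.connectedComponentsWithStats(m.astype(np.uint8))
print(s[s[:,4]>20],ce[s[:,4]>20])
"
```

```text
clock: 6.47
tcp_pos: [0.5999, -0.0358, 0.2073]
orientation: [0.0, -0.114, 0.994, -0.0]
wrist_force: [0.5, 0.5, 0.0]
finger_gap: 0.0853
grip_force: 0.0
clock: 6.88
tcp_pos: [0.6453, -0.2361, 0.2071]
orientation: [0.0, -0.113, 0.994, 0.0]
wrist_force: [1.1, 0.9, 0.6]
finger_gap: 0.0855
grip_force: 0.0
clock: 7.13
tcp_pos: [0.6508, -0.2507, 0.1849]
orientation: [-0.002, -0.112, 0.994, 0.001]
wrist_force: [-0.5, 0.4, -0.7]
finger_gap: 0.0851
grip_force: 0.0
tool y deg 102.8 tz [-0.004  0.002 -1.   ] tcp [ 0.6508 -0.2507  0.1849] shift mm [-0.3 -0.  34.9] F [-0.5  0.4 -0.7] gap 0.0851 t 7.1333
turn -0.1735078386419957
(np.float64(319.7403333871102), np.float64(212.0220886189712))
[[     0      0    640    400 255563]
 [   311    192     22     31    437]] [[319.4959286  199.48264811]
 [321.88100686 209.64759725]]
```

View pics/g.png

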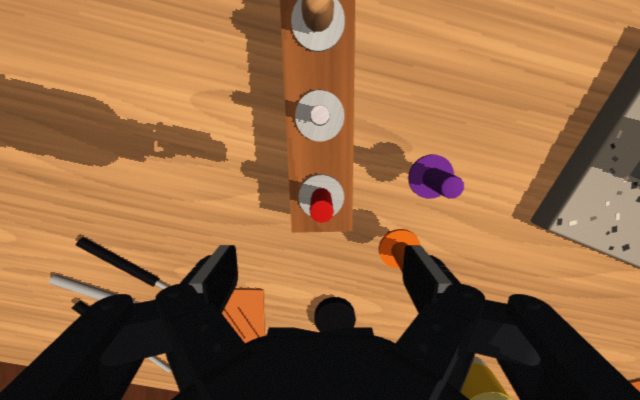

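Red grip top at (321,212), 2 px from the prediction. The orange one at (400,245) is close to the right finger, so I go down half-closed.

```bash
python3 -m jog '[[0,0,0,0,0],[0,0,0,0,0],[0,0,0,0,0],[0,0,0,0.04,0],[0,0,0,0.03,0]]'
python3 -m jog '[[0,0,0,0.025,0],[0,0,0,0.014,0],[0,0,0,0,0]]'
python3 -c "
from h import *
dev([.651,-.2506,.076],103)
"
```

```text
clock: 7.6
tcp_pos: [0.6536, -0.2495, 0.1191]
orientation: [0.003, -0.113, 0.994, -0.002]
wrist_force: [-0.3, 0.3, -0.6]
finger_gap: 0.0429
grip_force: 0.0
clock: 7.85
tcp_pos: [0.6496, -0.2476, 0.0746]
orientation: [-0.003, -0.112, 0.994, 0.002]
wrist_force: [-0.9, 0.4, -0.6]
finger_gap: 0.0424
grip_force: 0.0
tool y deg 102.9 tz [-0.006  0.003 -1.   ] tcp [ 0.6496 -0.2476  0.0746] shift mm [-0.7 -3.2 -1.5] F [-0.9  0.4 -0.6] gap 0.0424 t 7.85
turn -0.08771567268900071
```

```bash
python3 -m jog '[[0,0,-0.002,0,0],[1,0,0,0,0],[1,0,0,0,0],[1,0,0,0,0],[1,0,0,0,0]]' 70
python3 -m jog '[[1,0,0,0,0],[1,0,0,-0.02,0],[1,0,0,-0.02,0],[1,0,0,-0.02,0],[1,0,0,-0.02,0]]'
python3 -m jog '[[1,0,0,-0.03,0],[1,0,0,0,0],[1,0,0,0,0]]'
python3 -c "
from h import *
C=[cam('scene'),cam('side')]
dev([.5423,.0896,.2],171)
ps=[]
for k in C:
    h=cv2.cvtColor(k['img'],cv2.COLOR_RGB2HSV);m=((h[...,0]<4)|(h[...,0]>174))&(h[...,1]>190)&(h[...,2]>60)
    n,l,s,ce=cv2.connectedComponentsWithStats(m.astype(np.uint8));print(s[s[:,4]>10],ce[s[:,4]>10])
i=[cv2.resize(C[0]['img'][210:330,230:390],(400,300)),cv2.resize(C[1]['img'][240:360,350:510],(400,300))]
cv2.imwrite('pics/i.png',np.hstack(i)[:,:,::-1])
"
```

```text
clock: 8.27
tcp_pos: [0.6537, -0.2519, 0.0809]
orientation: [0.002, -0.112, 0.994, -0.001]
wrist_force: [-1.3, 3.4, 6.5]
finger_gap: 0.0185
grip_force: 68.2
clock: 8.68
tcp_pos: [0.6523, -0.252, 0.1595]
orientation: [0.0, -0.112, 0.994, -0.0]
wrist_force: [-0.1, -0.6, -1.7]
finger_gap: 0.0185
grip_force: 68.3
clock: 8.93
tcp_pos: [0.6537, -0.2527, 0.1911]
orientation: [0.002, -0.112, 0.994, -0.002]
wrist_force: [0.3, -0.2, -2.0]
finger_gap: 0.018
grip_force: 68.4
tool y deg 102.8 tz [-0.001  0.    -1.   ] tcp [ 0.652  -0.2518  0.1876] shift mm [ 31.3 357.2 -12.3] F [-0.5  0.8 -2.5] gap 0.0182 t 9.0333
turn -68.18472458530289
[[     0      0    640    400 256000]] [[319.5 199.5]]
[[     0      0    640    400 255778]
 [   448    278     15     28    222]] [[319.38249576 199.42111128]
 [454.88288288 290.39189189]]
```

View pics/i.png

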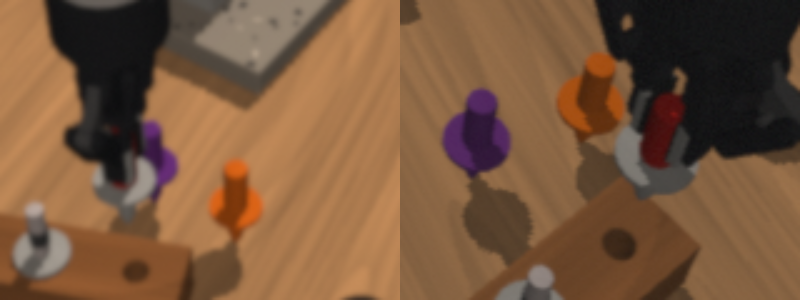

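The pin came out of its hole and is held upright. Taking it to the eye.

```bash
python3 -m jog '[[1,0,0,-0.02,0],[1,0.004,0.03,-0.005,0],[1,0.004,0.04,0,0],[1,0.004,0.04,0,0],[1,0.004,0.04,0,0]]'
python3 -m jog '[[1,0.004,0.04,0,0],[1,0.004,0.04,0,0],[1,0.004,0.04,0,0],[1,0.003,0.03,0,0],[1,0,0.03,0,0]]'
python3 -m jog '[[1,0,0.02,0,0],[1,0,0,0,-7],[1,0,0,0,-7],[1,0,0,0,-7],[1,0,0,0,-7]]'
python3 -m jog '[[1,0,0,0,-7],[1,0,0,0,-7],[1,0,0,0,-7],[1,0,0,0,-7],[1,0,0,0,-7]]'
python3 -m jog '[[1,0,0,0,-5],[1,0,0,0,0],[1,0,0,0,0]]'
python3 -c "
from h import *
dev([.5423,.0903,.17],171)
"
```

```text
clock: 9.45
tcp_pos: [0.6017, -0.1079, 0.2111]
orientation: [-0.001, -0.111, 0.994, 0.001]
wrist_force: [0.3, 0.2, -0.2]
finger_gap: 0.0182
grip_force: 68.7
clock: 9.87
tcp_pos: [0.5464, 0.0648, 0.2116]
orientation: [-0.002, -0.112, 0.994, 0.0]
wrist_force: [-0.3, 0.3, -2.5]
finger_gap: 0.0183
grip_force: 68.8
clock: 10.28
tcp_pos: [0.5432, 0.0829, 0.2114]
orientation: [-0.002, -0.352, 0.936, 0.001]
wrist_force: [0.1, -0.7, -1.6]
finger_gap: 0.0179
grip_force: 68.8
clock: 10.7
tcp_pos: [0.5433, 0.0825, 0.2113]
orientation: [-0.001, -0.617, 0.787, 0.001]
wrist_force: [-0.1, 0.8, -2.1]
finger_gap: 0.0182
grip_force: 68.6
clock: 10.95
tcp_pos: [0.5436, 0.0825, 0.2119]
orientation: [-0.001, -0.647, 0.762, 0.001]
wrist_force: [-0.5, 0.1, -2.0]
finger_gap: 0.018
grip_force: 68.6
tool y deg 170.7 tz [-0.003  0.    -1.   ] tcp [0.5436 0.0825 0.2119] shift mm [-7.5  2.5 41.9] F [-0.5  0.1 -2. ] gap 0.018 t 10.95
turn -0.33048104444708315
```

```bash
python3 -m jog '[[1,-0.0075,0.0025,0.02,0],[1,0,0,0.02,0],[1,0,0,0,0],[1,0,0,0,0]]'
python3 -c "
from h import *
dev([.5423,.0903,.11],171)
C=[cam('scene'),cam('side')]
for k in C: print(proj(k,[.5423,.0903,.081]),proj(k,[.5423,.0903,.102]))
i=[cv2.resize(C[0]['img'][130:230,250:350],(400,400)),cv2.resize(C[1]['img'][130:230,240:340],(400,400))]
cv2.imwrite('pics/j.png',np.hstack(i)[:,:,::-1])
"
```

```text
clock: 11.28
tcp_pos: [0.5418, 0.0904, 0.1719]
orientation: [-0.001, -0.648, 0.762, 0.001]
wrist_force: [-0.5, 0.6, -1.2]
finger_gap: 0.0185
grip_force: 68.7
tool y deg 170.7 tz [-0.004 -0.    -1.   ] tcp [0.5418 0.0904 0.1719] shift mm [-0.1 -0.7 61.9] F [-0.5  0.6 -1.2] gap 0.0185 t 11.2833
turn -0.26100938607837065
(np.float64(312.3039370105566), np.float64(190.32500701996537)) (np.float64(312.13642440098266), np.float64(183.63806550461283))
(np.float64(286.430817651367), np.float64(195.0356936802505)) (np.float64(285.7027443695043), np.float64(187.2337346472183))
```

View pics/j.png

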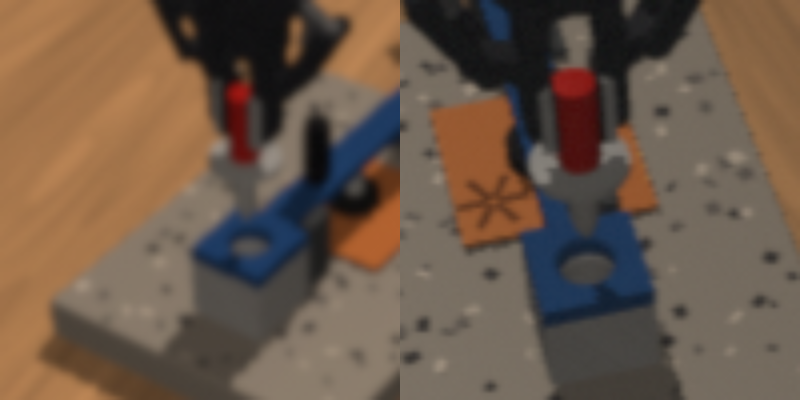

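In both views the nose, at (248,212) and (588,237), is lined up above the bar's eye at (251,243) and (587,264), to about 2 mm. Lowering.

```bash
python3 -m jog '[[1,0,0,0.012,0],[1,0,0,0.012,0],[1,0,0,0.008,0],[1,0,0,0,0]]'
python3 -m jog '[[1,0,0,0.008,0],[1,0,0,0.008,0],[1,0,0,0.008,0],[1,0,0,0,0],[1,0,0,0,0]]'
python3 -c "
from h import *
dev([.5423,.0903,.11],171)"
```

```text
clock: 11.72
tcp_pos: [0.5427, 0.0902, 0.1406]
orientation: [-0.001, -0.648, 0.762, 0.0]
wrist_force: [-0.4, -0.6, -2.1]
finger_gap: 0.0179
grip_force: 68.7
clock: 12.13
tcp_pos: [0.5427, 0.0903, 0.1166]
orientation: [-0.001, -0.648, 0.761, 0.0]
wrist_force: [0.4, -0.5, -1.6]
finger_gap: 0.0176
grip_force: 68.7
tool y deg 170.8 tz [-0.001  0.    -1.   ] tcp [0.5427 0.0903 0.1166] shift mm [0.1 0.3 6.6] F [ 0.4 -0.5 -1.6] gap 0.0176 t 12.1333
turn -0.18307899429942154
```

```bash
python3 -m jog '[[1,0,0,0.002,0],[1,0,0,0.002,0],[1,0,0,0,0]]'
python3 -m jog '[[1,0,0,0.0015,0],[1,0,0,0,0]]'
python3 -m jog '[[1,0,0,0.001,0],[1,0,0,0,0]]'
```

```text
clock: 12.38
tcp_pos: [0.5432, 0.0904, 0.1132]
orientation: [0.0, -0.648, 0.761, 0.0]
wrist_force: [0.3, 0.9, -0.8]
finger_gap: 0.018
grip_force: 68.7
clock: 12.55
tcp_pos: [0.5431, 0.0904, 0.1117]
orientation: [0.0, -0.648, 0.761, 0.0]
wrist_force: [-0.8, -0.1, -1.8]
finger_gap: 0.018
grip_force: 68.7
clock: 12.72
tcp_pos: [0.5433, 0.0904, 0.1109]
orientation: [0.0, -0.648, 0.761, -0.0]
wrist_force: [0.1, 0.6, -1.3]
finger_gap: 0.0183
grip_force: 69.0
```

```bash
python3 -m jog '[[1,0,0,0.0015,0],[1,0,0,0,0]]'
python3 -m jog '[[1,0,0,0.001,0],[1,0,0,0,0]]'
python3 -m jog '[[1,0,0,0.001,0],[1,0,0,0,0]]'
```

```text
clock: 12.88
tcp_pos: [0.5434, 0.0903, 0.1107]
orientation: [0.0, -0.648, 0.761, -0.0]
wrist_force: [-3.5, -0.4, 8.0]
finger_gap: 0.0181
grip_force: 70.0
clock: 13.05
tcp_pos: [0.5434, 0.0903, 0.1107]
orientation: [0.001, -0.648, 0.761, -0.001]
wrist_force: [-6.0, 0.2, 14.0]
finger_gap: 0.0179
grip_force: 70.6
clock: 13.22
tcp_pos: [0.5434, 0.0903, 0.1106]
orientation: [0.001, -0.648, 0.761, -0.001]
wrist_force: [-8.0, -2.0, 20.4]
finger_gap: 0.018
grip_force: 71.3
```

Firm contact at TCP z 0.1107, the height expected with the collar on the bar. Release and retreat.

```bash
python3 -m jog '[[1,0,0,-0.003,0],[0,0,0,0,0],[0,0,0,0,0],[-0.5,0,0,0,0],[-0.5,0,0,0,0]]'
python3 -m jog '[[-0.5,0,0,-0.015,0],[-0.5,0,0,-0.03,0],[-0.5,0,0,-0.04,0],[-0.5,0,0,-0.04,0],[-0.5,0,0,0,0]]'
python3 -c "
from h import *
dev([.5423,.0903,.11],171)
C=[cam('scene'),cam('side')];ps=[]
for k in C:
    h=cv2.cvtColor(k['img'],cv2.COLOR_RGB2HSV);m=((h[...,0]<4)|(h[...,0]>174))&(h[...,1]>190)&(h[...,2]>60)
    n,l,s,ce=cv2.connectedComponentsWithStats(m.astype(np.uint8));j=1+s[1:,4].argmax();print(s[j],ce[j],proj(k,[.5423,.0903,.108]));ps.append(ce[j])
print(tri(C[0],ps[0],C[1],ps[1]))
i=[cv2.resize(C[0]['img'][130:230,250:350],(400,400)),cv2.resize(C[1]['img'][130:230,240:340],(400,400))]
cv2.imwrite('pics/k.png',np.hstack(i)[:,:,::-1])
"
```

```text
clock: 13.63
tcp_pos: [0.5431, 0.0904, 0.1099]
orientation: [-0.0, -0.648, 0.761, 0.0]
wrist_force: [-0.3, -0.4, -0.0]
finger_gap: 0.0636
grip_force: 0.0
clock: 14.05
tcp_pos: [0.5468, 0.0905, 0.2431]
orientation: [0.005, -0.648, 0.761, -0.004]
wrist_force: [1.1, 0.4, 1.0]
finger_gap: 0.0641
grip_force: 0.0
tool y deg 170.8 tz [ 0.012  0.    -1.   ] tcp [0.5468 0.0905 0.2431] shift mm [  1.2   5.9 133.1] F [1.1 0.4 1. ] gap 0.0641 t 14.05
turn -0.17141439044473827
[309 174   6  16  79] [311.89873418 181.25316456] (np.float64(312.08779586623183), np.float64(181.69686138461765))
[281 173  10  24 177] [286.26553672 183.63276836] (np.float64(285.49005286733114), np.float64(184.95455420210786))
(array([0.5433207 , 0.08816636, 0.11201277]), np.float64(0.0014376445594016954))
```

View pics/k.png

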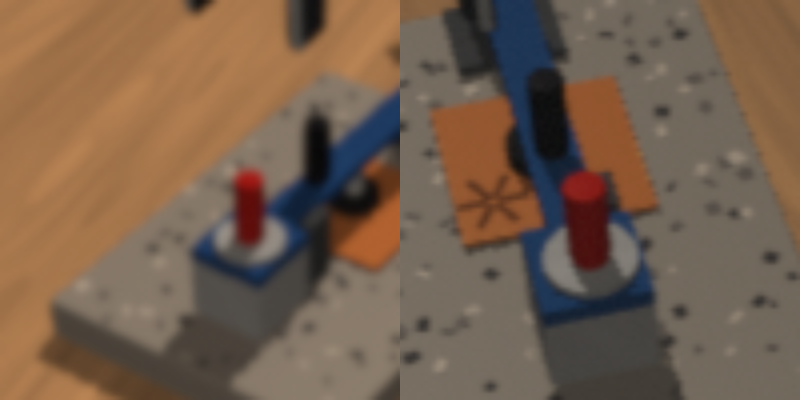

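The pin stands upright in both views with its collar flat on the bar, at (250,240) and (590,258). The bar is still beside its stop, and the gripper is clear.

```bash
python3 -m jog '[[-0.5,0,0,0,0],[-0.5,0,0,0,0],[-0.5,0,0,0,0]]' && python3 -c "
from workcell import env
print(env.hand_in())"
```

```text
clock: 14.4
tcp_pos: [0.5422, 0.0903, 0.2335]
orientation: [-0.001, -0.648, 0.761, 0.001]
wrist_force: [0.7, 0.4, -0.2]
finger_gap: 0.0644
grip_force: 0.0
the job is handed in; nothing more can be done
None
```

I swung the bar shut against its stop, put the red lock pin down through the bar and eye block until its collar rested on the bar, let go, and handed in at 14.4 s; hand-in gave no verdict.

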